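Lock the tube mixer with its cranked pin

TASK

Lock the carriage of the tube mixer before it is moved: take the cranked lock pin out of its parking block, reach its pin in under the mixer's hood and into the slot there, and slide the tip lightly along the slot until it drops into the hidden hole of the carriage. Ease it slowly and gently down until fully home, its bar lying flat on the mixer's deck, and let go. Never press or drag the pin against the mixer with more than 30 N, and leave the tube rack, jar, tip box and beaker where they stand.

Things in the scene. Friction and masses are not known exactly. Their poses are not given: they have to be found in the camera images.
- mixer: White tube roller mixer, fixed. Origin on the table under the middle of its slot; z up, open front faces -x, y along the slot. Flat deck 30 mm above the table, x -100 to +120, y -120 to +120 mm; a hood covers it behind x = -30, so the deck in front is an open apron. Rollers with tubes on the hood behind x = 28, up to 120 mm high.
- hood_edge (a point): Middle of the front edge of the mixer's hood top plate, at its upper face: 30 mm in -x of the slot's middle, 83 mm above the table. Plate 8 mm thick, its underside 75 mm above the table (45 mm over the deck). Hood closed by walls at the sides (inner faces 112 mm either side of the middle) and at the back (105 mm behind the slot's middle), open in front.
- slot_mid (a point): Middle of the slot in the deck, at the deck face (30 mm high), hidden under the hood. Slot 14 mm wide in x, 90 mm long in y. 4 mm down a steel carriage bar is its floor; the bar has one hole, 13 mm long in y, as wide as the slot, 20 mm deep. The braked carriage stays put; its hole's centre is anywhere from y = -30 to +30 mm, unseen and unreported.
- park: Grey parking block fixed to the table, 116 x 50 mm, 40 mm high, with one hole 11.5 mm in diameter and 24 mm deep, in which the lock pin stands at the start. Origin: on the table under the hole; the block reaches from x = -94 to +22 and y = -25 to +25.
- pin_tip (a point): Tip centre of the lock pin's round steel pin, 9 mm thick, chamfered to 6 mm at the end; z up. The pin sticks 16 mm out below a flat steel bar (18 mm wide, 14 thick, x -76 to +9, z 16 to 30 from the tip); a 14 mm post at x = -60 rises to the grip block. Home in the mixer, the bar lies flat on the deck, the tip 12 mm below the slot's floor.
- pin_grip (a point): Centre of the lock pin's black upright grip block, 24 mm (x) by 16 mm (y) by 42 mm high; 60 mm in -x and 83 mm in +z from the tip, same axes as pin_tip. It can be taken from above across y.
- lockpin: The whole cranked lock pin, one rigid piece of about 0.12 kg; same origin and axes as pin_tip.
- tube_rack: Small steel wire rack of purple-capped sample tubes, 56 x 122 mm, 108 mm high; origin at the centre of its underside. Bystander.
- jar: White-capped specimen jar, 60 mm across, 75 mm high; origin at the centre of its underside. Bystander.
- tip_box: Blue pipette-tip box with a clear lid, 82 x 122 mm, 65 mm high; origin at the centre of its underside. Bystander.
- beaker: White plastic beaker, 60 mm across, 70 mm high; origin at the centre of its underside. Bystander.
Not all that is in view belongs to the job. Of the things that look like the lockpin, the middle-sized one is meant.

How it is judged:
By the outcome, as a careful person would: the job done as asked, in the order asked, and still so for the second after the job is handed in, with the robot touching nothing.
It also fails if it takes over 67 s, if anything falls off the work surface, if the arm or the gripper's body presses on something with over 40 N, if the wrist force passes 120 N, or if a joint passes its speed limit or range.

ROBOT

A 6-joint arm with a two-finger parallel gripper is mounted at the origin on the work surface. World frame = base frame: x ahead of the robot, y to its left, z up, the work surface at z = 0. Lengths are in m, angles in rad, forces in N, time in s.
With the tool pointing down it reaches from about 0.275 to 0.85 m from the base axis. Payload 19 kg.
Tool frame: the origin (TCP) lies midway between the tips of the shut fingers; the grasp point (between the pads) lies arm.grip_depth behind it (arm.grip_depth is the distance from the TCP to the grasp point, in m); z points along the fingers, y is the direction in which the jaws open and shut (so a half turn about z gives the same grasp; the last joint's range is limited). The gripper opens to 85 mm and grips with 20 to 120 N. Pads are 22 mm wide; open, the fingers measure 114 mm over their backs; the gripper's body (76 mm by 85 mm) begins 54 mm behind the grasp point. The pads swing forward as they close: fully open they stand 13 mm farther back than shut.
Start: joints at [-1.474, 0.15, 1.437, -0, 1.554, -0.134], TCP at [0.132, -0.56, 0.231] pointing down, gripper open.
Joint ranges: [-2.8, 2.8], [-0.68, 2.1], [0.12, 2.68], [-1.39, 4.53], [0.16, 2.79], [-2.81, 2.81]. Speed limits (rad/s): [1.89, 1.89, 2.22, 3.01, 3.01, 3.01].

INTERFACE

Orientations are given as a unit quaternion [x, y, z, w].
In Python, from plant import monitor, capture, get_calibration, sign_off, arm gives the robot as it stands.
- The arm moves only by the shell command python3 -m crank 'ROWS' [FORCE]. ROWS is JSON, a list of rows, each a list of 7 numbers: the shift along the tool's x, y, z in m, then the turn, a rotation vector about the tool's x, y, z in rad, then the closure, from -1 (fully open) to 1 (shut). In form: [[dx, dy, dz, rx, ry, rz, fingers], ...]. A call has 1 to 5 rows; each row shifts and turns the pose as measured when the row begins, along the tool's axes as they then stand; what a row does not reach is not made up. A row lasts 1/12 s, in which the tool goes at most 41.7 mm and 7.16 degrees, less where a joint would pass 70% of its speed; a pose out of reach is approached as far as the arm can. A call is refused whole if a number of a shift passes 0.0417 or a number of a turn 0.125, either way. A call with a gripper value outside its range is refused whole. The fingers move at their own pace and stop on an object; FORCE is the grip in N (left out, the last holds). Time passes only in rows, so rows that do not move let the fingers close. It gives the time, the measured TCP pose, the force and the opening at its end, in the units of the state.
- monitor.observe(): the state, without advancing time (a new reading comes with each control period).
- capture(name): name is "scene" or "side" or "wrist"; returns the picture (384x512x3 uint8, blue, green, red); there is no depth.
- get_calibration(name): a dict with "intrinsics" (3x3 intrinsics, pixels), "pose" (4x4, takes a point from camera to world coordinates). Camera axes: x right, y down, z forward; pixel columns grow to the right and rows downward; lengths in m; the calibration is good to about 2 mm. A picture is of the moment at which its call begins: read the wrist's pose just before it. get_calibration takes no time and is no camera call; for the wrist camera it gives the pose at the moment of the call.
- sign_off(): hands the job in, once; it reports no verdict.
The state is a dict: "time_s": time; "joints": joint angles; "joint_vel": joint speeds; "joint_torque": joint torques, N m; "tool_pos": TCP position; "orientation": TCP orientation; "wrist_force": force on the tool from outside, world axes, zero at the start; "moment": the same for the moment, N m; "grip_width": opening from 0.0 (shut) to 1.0 (fully open).
Only numpy, scipy, OpenCV 4.12 (cv2) and the standard library are available. Lean on these libraries where they do the work, as an engineer would, in place of code of your own. Each camera call takes 0.05 s, during which the arm holds its last target.

## Working session

There is one attempt and no reset: what is moved stays moved. The work goes in short steps, Python scripts to look and compute and a shell command to move; the robot and the scene stay as the last step left them, time stands still between calls to the robot, and variables do not carry over. Pictures are saved under pics/ and viewed, and the job is handed in when it is done.

```bash
ls; mkdir -p pics; python3 - <<'E'
from plant import monitor, capture, get_calibration, arm
import cv2
print(arm.grip_depth, monitor.observe())
for n in ("scene","side","wrist"):
    c=get_calibration(n); print(n,c)
    cv2.imwrite(f"pics/{n}0.png",capture(n))
E
```

```text
pics
0.0187 {'time_s': 0.0, 'joints': array([-1.47402881e+00,  1.50962755e-01,  1.43798176e+00, -2.51933384e-05,
        1.55380937e+00, -1.33974097e-01]), 'joint_vel': array([-0.00028449,  0.00022918, -0.00020646, -0.00105092,  0.00198877,
        0.00038773]), 'joint_torque': array([ 1.68195656e-03, -7.13055253e+01, -5.70861268e+01, -6.68798384e-05,
        8.93607707e-03,  3.80224628e-05]), 'tool_pos': array([ 0.13146667, -0.55952876,  0.23071323]), 'orientation': array([ 9.93351974e-01,  1.15115240e-01, -1.79181229e-06, -5.80749281e-04]), 'wrist_force': array([ 0.39210881, -0.29296202, -0.32442188]), 'moment': array([-0.02123356,  0.04392483,  0.01000106]), 'grip_width': 1.000637352024963}
scene {'intrinsics': array([[466.20906264,   0.        , 254.49444323],
       [  0.        , 466.20906264, 195.56594143],
       [  0.        ,   0.        ,   1.        ]]), 'pose': array([[ 0.42421385,  0.48861075, -0.76243173,  1.58902284],
       [ 0.9053718 , -0.24610047,  0.34602957, -0.463938  ],
       [-0.01856104, -0.83707472, -0.54677362,  0.8014494 ],
       [ 0.        ,  0.      
[... 191 characters left out ...]
  1.        ]]), 'pose': array([[-0.84417546, -0.25749485,  0.47017465, -0.0142701 ],
       [-0.53567276,  0.4388243 , -0.72144849,  0.84153269],
       [-0.02055479, -0.86088886, -0.50837768,  0.70454627],
       [ 0.        ,  0.        ,  0.        ,  1.        ]])}
wrist {'intrinsics': array([[299.10128403,   0.        , 259.14790097],
       [  0.        , 299.10128403, 191.33589223],
       [  0.        ,   0.        ,   1.        ]]), 'pose': array([[ 0.22913963, -0.93031183, -0.28638248,  0.20372383],
       [-0.97339286, -0.21935094, -0.06626839, -0.54256483],
       [-0.001168  ,  0.29394738, -0.95582089,  0.37286351],
       [ 0.        ,  0.        ,  0.        ,  1.        ]])}
```

View pics/scene0.png

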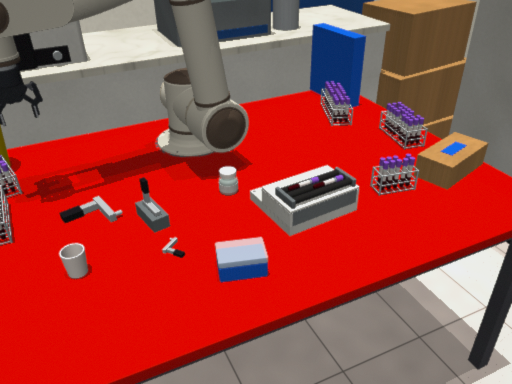

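View pics/side0.png

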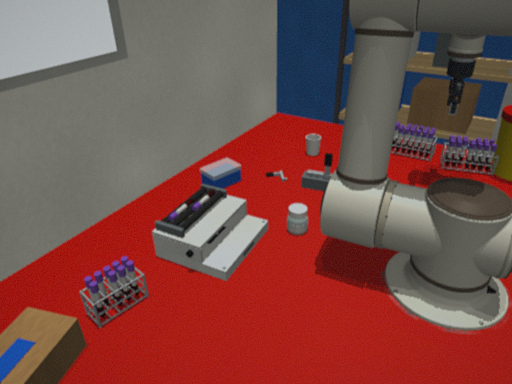

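View pics/wrist0.png

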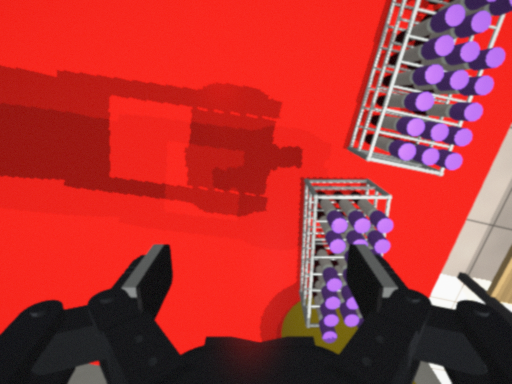

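The parking block with the pin shows at scene (152,213), its grip at (145,187). The mixer is at (305,195), the jar at (228,180), and larger and smaller look-alikes lie at (90,208) and (174,248). I'll zoom in next.

```bash
cat > h.py <<'E'
import numpy as np, cv2
from plant import monitor, capture, get_calibration, arm
def ray(n,uv,c=None):
    c=c or get_calibration(n); K=c["intrinsics"];T=c["pose"]
    d=T[:3,:3]@np.linalg.solve(K,[uv[0],uv[1],1.]); return T[:3,3],d/np.linalg.norm(d)
def onz(n,uv,z,c=None):
    o,d=ray(n,uv,c); return o+d*(z-o[2])/d[2]
def proj(n,p,c=None):
    c=c or get_calibration(n); T=np.linalg.inv(c["pose"]); q=c["intrinsics"]@(T[:3,:3]@np.asarray(p)+T[:3,3]); return q[:2]/q[2]
def tri(l):
    A=np.zeros((3,3));b=np.zeros(3)
    for o,d in l:
        M=np.eye(3)-np.outer(d,d);A+=M;b+=M@o
    p=np.linalg.solve(A,b); return p,[np.linalg.norm(np.cross(p-o,d)) for o,d in l]
E
python3 - <<'E'
import cv2
a=cv2.imread("pics/scene0.png");b=cv2.imread("pics/side0.png")
def cr(i,x,y,w,h,f,n): cv2.imwrite("pics/"+n,cv2.resize(i[y:y+h,x:x+w],None,fx=f,fy=f,interpolation=cv2.INTER_CUBIC))
cr(a,110,165,100,75,8,"z1.png");cr(a,240,155,130,90,6,"z2.png");cr(b,290,140,64,60,10,"z3.png");cr(b,145,180,130,100,6,"z4.png")
E
```

```text
(no output)
```

View pics/z1.png

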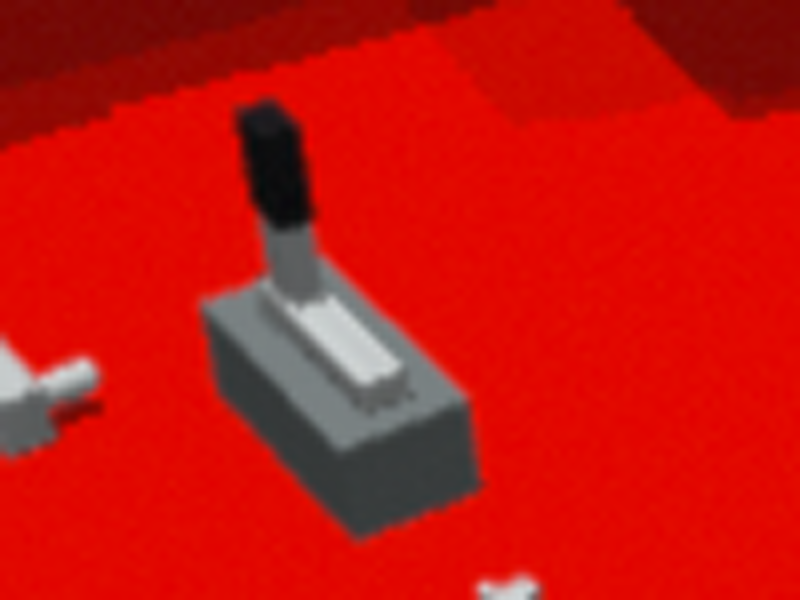

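View pics/z2.png

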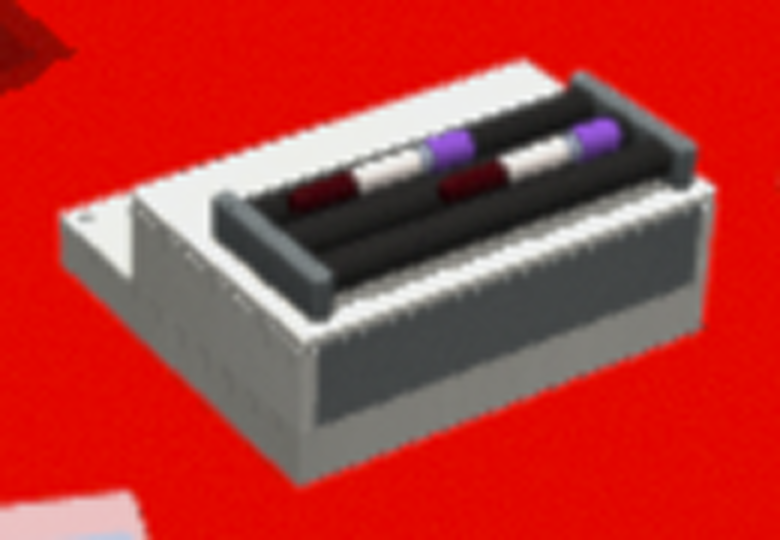

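View pics/z3.png

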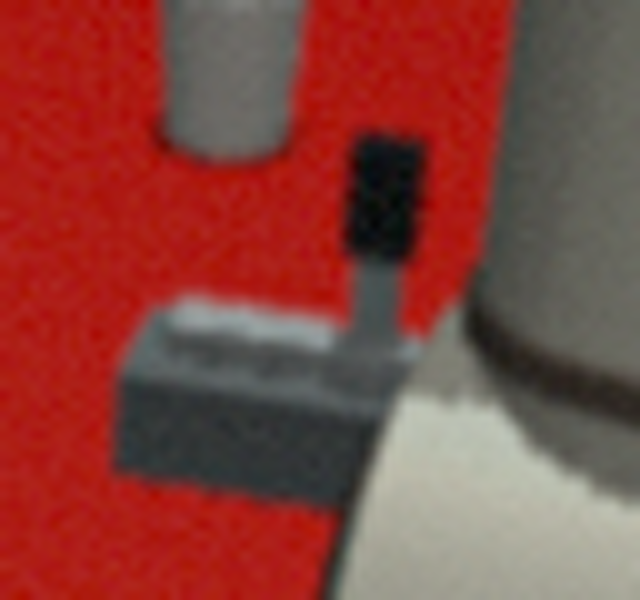

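View pics/z4.png

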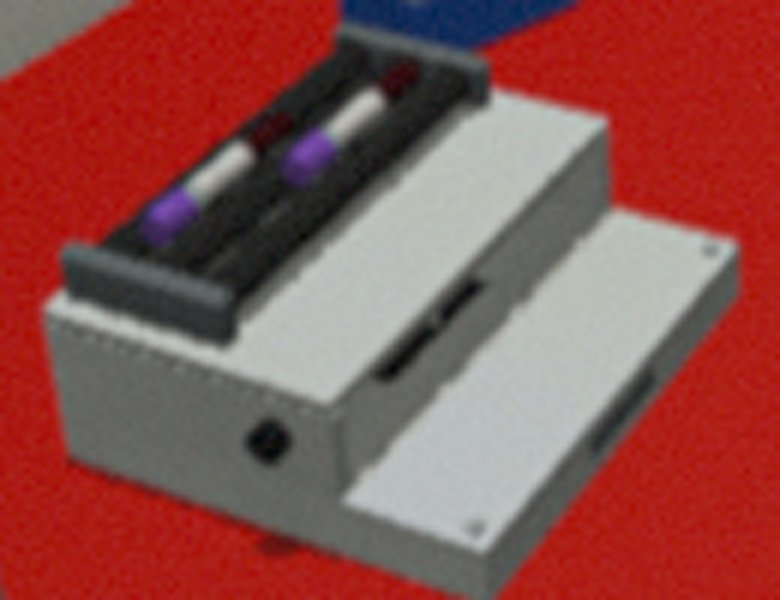

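```bash
python3 - <<'E'
from h import *
from scipy.optimize import least_squares
def S(l,o,f): return [((u)/f+o[0]-.5+.5/f,(v)/f+o[1]-.5+.5/f) for u,v in l]
def fit(M,P,name):
    M=np.array(M)/1000;P=np.array(P)
    m=M[:,:2]-M[:,:2].mean(0);p=P[:,:2]-P[:,:2].mean(0)
    U,s,V=np.linalg.svd(m.T@p);R=(U@V).T
    if np.linalg.det(R)<0: V[-1]*=-1;R=(U@V).T
    t=P[:,:2].mean(0)-R@M[:,:2].mean(0)
    print(name,t.round(4),"yaw",np.arctan2(R[1,0],R[0,0]).round(4),"res mm",((P[:,:2]-(M[:,:2]@R.T+t))*1000).round(1).tolist())
ms=[(120,-120,83),(120,120,83),(-30,-120,83),(-30,120,83),(-100,-120,30)]
ps=[onz("scene",uv,m[2]/1e3) for uv,m in zip(S([(305,345),(712,185),(135,192),(525,60),(62,213)],(240,155),6),ms)]
md=[(-30,120,83),(-30,-120,83),(-100,120,30),(-100,-120,30)]
pd=[onz("side",uv,m[2]/1e3) for uv,m in zip(S([(330,405),(606,121),(487,550),(738,242)],(145,180),6),md)]
fit(ms,ps,"mix scene");fit(md,pd,"mix side");fit(ms+md,ps+pd,"mix both")
ks=[(-94,-25,40),(22,-25,40),(22,25,40)]
pk=[onz("scene",uv,.04) for uv in S([(203,303),(340,450),(468,400)],(110,165),8)]
print(np.array(pk).round(4).tolist());fit(ks,pk,"park")
# grip
a=[ray("scene",S([(274,165)],(110,165),8)[0]),ray("side",S([(387,197)],(290,140),10)[0])]
print("grip",tri(a))
print("griptop",onz("scene",S([(265,118)],(110,165),8)[0],.128))
print("jar",onz("scene",(228,170),.075),"rack?",onz("scene",(393,185),0),"beaker",onz("scene",(74,250),.07),"tipbox",onz("scene",(240,250),.065))
E
```

```text
mix scene [0.5695 0.1518] yaw 0.0977 res mm [[2.6, -1.9], [-3.6, -1.2], [2.6, 1.2], [1.1, -0.3], [-2.7, 2.2]]
mix side [0.5665 0.1543] yaw 0.1004 res mm [[-0.1, 0.6], [-1.4, 2.0], [1.0, -1.5], [0.5, -1.1]]
mix both [0.5682 0.1528] yaw 0.0969 res mm [[4.0, -2.8], [-2.3, -2.1], [4.0, 0.2], [2.4, -1.3], [-1.3, 1.1], [-2.2, 1.9], [-2.7, 3.4], [-1.1, -0.4], [-0.8, 0.0]]
[[0.4022, -0.3125, 0.04], [0.5153, -0.2907, 0.04], [0.5062, -0.2422, 0.04]]
park [ 0.4894 -0.2705] yaw 0.1889 res mm [[0.5, 0.2], [-0.4, 0.2], [-0.1, -0.4]]
grip (array([ 0.42923162, -0.28265207,  0.10637017]), [np.float64(0.00011009154745790379), np.float64(0.00011009154745786066)])
griptop [ 0.43252456 -0.28350551  0.128     ]
jar [ 0.40689431 -0.01617325  0.075     ] rack? [0.61601896 0.46865189 0.        ] beaker [ 0.59097173 -0.50206729  0.07      ] tipbox [ 0.76721138 -0.13324769  0.065     ]
```

```bash
python3 -m crank '[[0.03,-0.02,0,0,0,0.042,-1],[0.035,-0.022,0,0,0,0,-1],[0.035,-0.022,0,0,0,0,-1],[0.035,-0.022,0,0,0,0,-1],[0.035,-0.022,0,0,0,0,-1]]' 40
python3 -m crank '[[0.035,-0.022,0,0,0,0,-1],[0.035,-0.022,0,0,0,0,-1],[0.035,-0.022,0,0,0,0,-1],[0.035,-0.022,0,0,0,0,-1],[0,0,0,0,0,0,-1]]'
cat > pose.py <<'E'
from h import *
from scipy.spatial.transform import Rotation as Rn
def st(pr=True):
    s=monitor.observe(); R=Rn.from_quat(s["orientation"]).as_matrix()
    if pr: print("t",round(s["time_s"],2),"tcp",(s["tool_pos"]*1000).round(1),"yaw",round(float(np.arctan2(R[1,0],R[0,0])),4),"tilt",R[:2,2].round(4),"F",s["wrist_force"].round(1),"M",s["moment"].round(2),"w",round(s["grip_width"],3),"j6",s["joints"][5].round(2))
    return s,R
def delta(target,yaw):
    s,R=st(); e=R.T@(np.asarray(target)-s["tool_pos"])
    Rt=np.array([[np.cos(yaw),np.sin(yaw),0],[np.sin(yaw),-np.cos(yaw),0],[0,0,-1.]])
    print("tool shift mm",(e*1000).round(1),"turn",Rn.from_matrix(R.T@Rt).as_rotvec().round(4))
E
python3 - <<'E'
from pose import *
delta([.430,-.2822,.231],.189)
cv2.imwrite("pics/w1.png",capture("wrist"));np.save("w1c.npy",get_calibration("wrist")["pose"])
E
```

```text
time_s: 0.57
tool_pos: [0.2755, -0.4206, 0.228]
orientation: [0.996, 0.088, -0.001, -0.002]
wrist_force: [0.7, -0.6, 0.5]
grip_width: 1.001
time_s: 0.98
tool_pos: [0.4012, -0.3022, 0.2281]
orientation: [0.996, 0.09, -0.0, -0.003]
wrist_force: [0.2, -0.6, 0.2]
grip_width: 1.005
t 0.98 tcp [ 401.2 -302.2  228.1] yaw 0.18 tilt [-0.0009  0.0053] F [ 0.2 -0.6  0.2] M [-0.04  0.07 -0.  ] w 1.005 j6 0.59
tool shift mm [ 31.9 -14.5  -2.8] turn [-0.0053 -0.0001 -0.009 ]
```

View pics/w1.png

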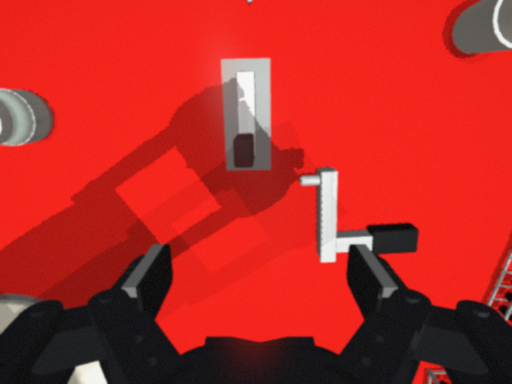

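The wrist view shows the block at (246,113), with the black grip's top near (243,148). The larger look-alike lies flat at (340,215).

```bash
python3 - <<'E'
from pose import *
i=cv2.imread("pics/w1.png");c=dict(intrinsics=get_calibration("wrist")["intrinsics"],pose=np.load("w1c.npy"))
cv2.imwrite("pics/w1z.png",cv2.resize(i[50:180,210:290],None,fx=4.5,fy=4.5,interpolation=cv2.INTER_CUBIC))
hsv=cv2.cvtColor(i,cv2.COLOR_BGR2HSV);m=((hsv[:,:,1]<90)).astype(np.uint8);m[:, :215]=0;m[:,280:]=0;m[180:]=0;m[:50]=0
cs=max(cv2.findContours(m,0,2)[0],key=cv2.contourArea);r=cv2.minAreaRect(cs);b=cv2.boxPoints(r);print(b)
P=np.array([onz("wrist",q+0.0,.04,c) for q in b]);print(P.round(4));ce=P.mean(0)
e=[P[1]-P[0],P[2]-P[1]];e=max(e,key=np.linalg.norm);print([np.linalg.norm(P[k]-P[k-1]).round(4) for k in range(4)],"yaw",np.arctan2(e[1],e[0]))
y=.189;print("hole",ce+.036*np.array([np.cos(y),np.sin(y),0]))
E
```

```text
[[221.69629   59.04788 ]
 [268.99072   58.362453]
 [270.5932   168.93344 ]
 [223.29877  169.61887 ]]
[[ 0.5039 -0.2451  0.04  ]
 [ 0.5131 -0.2922  0.04  ]
 [ 0.4007 -0.3157  0.04  ]
 [ 0.3903 -0.2633  0.04  ]]
[np.float64(0.1151), np.float64(0.0481), np.float64(0.1149), np.float64(0.0534)] yaw -2.9356886454353655
hole [ 0.48734905 -0.27232346  0.04      ]
```

View pics/w1z.png

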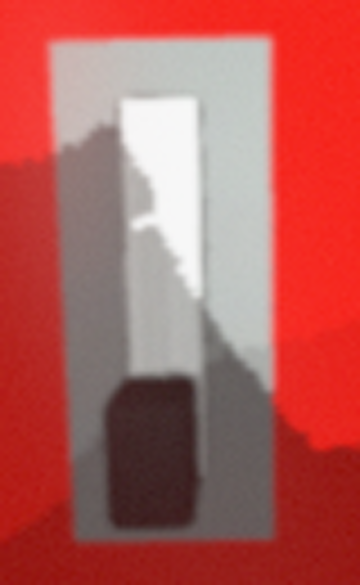

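```bash
python3 - <<'E'
from pose import *
c=dict(intrinsics=get_calibration("wrist")["intrinsics"],pose=np.load("w1c.npy"))
print("griptop",onz("wrist",(243.2,151),.128,c))
for a,b in [((120,98),(130,375)),((200,98),(206,480))]:
    A,B=[onz("wrist",(u/4.5+210,v/4.5+50),.054,c) for u,v in (a,b)];d=A-B;print("bar yaw",np.arctan2(d[1],d[0]))
delta([.430,-.2825,.231],.195)
E
```

```text
griptop [ 0.4305626 -0.2844107  0.128    ]
bar yaw 0.19703004444990593
bar yaw 0.19267385047877855
t 1.03 tcp [ 399.6 -303.9  228. ] yaw 0.1801 tilt [-0.0019  0.0046] F [-0.3  0.   0.6] M [-0.01  0.02 -0.02] w 1.001 j6 0.59
tool shift mm [ 33.7 -15.6  -3. ] turn [-0.0049  0.001  -0.0149]
```

```bash
python3 -m crank '[[0.017,-0.008,0,-0.005,0.001,-0.015,-1],[0.017,-0.008,0.01,0,0,0,-1],[0,0,0.03,0,0,0,-1],[0,0,0.02,0,0,0,-1],[0,0,0,0,0,0,-1]]' 40
python3 - <<'E'
from pose import *
delta([.4305,-.283,.088],.195)
E
```

```text
time_s: 1.45
tool_pos: [0.4304, -0.2826, 0.1667]
orientation: [0.995, 0.098, 0.0, 0.001]
wrist_force: [-0.4, -0.0, -0.2]
grip_width: 0.999
t 1.45 tcp [ 430.4 -282.6  166.7] yaw 0.1966 tilt [ 0.0008 -0.0027] F [-0.4 -0.  -0.2] M [ 0.06  0.   -0.04] w 0.999 j6 0.64
tool shift mm [-0.   0.2 78.7] turn [ 0.0028 -0.0002  0.0016]
```

```bash
python3 -m crank '[[0,0,0.03,0.003,0,0.001,-1],[0,0,0.025,0,0,0,-1],[0,0,0.015,0,0,0,-1],[0,0,0.005,0,0,0,-1],[0,0,0,0,0,0,-1]]' 40
python3 - <<'E'
from pose import *
delta([.4305,-.283,.088],.195)
cv2.imwrite("pics/w2.png",capture("wrist"))
E
```

```text
time_s: 1.87
tool_pos: [0.4288, -0.2868, 0.0925]
orientation: [0.995, 0.096, 0.0, 0.001]
wrist_force: [-0.1, 0.5, 0.7]
grip_width: 0.999
t 1.87 tcp [ 428.8 -286.8   92.5] yaw 0.1917 tilt [ 0.0008 -0.0015] F [-0.1  0.5  0.7] M [0.   0.01 0.02] w 0.999 j6 0.64
tool shift mm [ 2.4 -3.4  4.5] turn [ 0.0016 -0.0005 -0.0033]
```

View pics/w2.png

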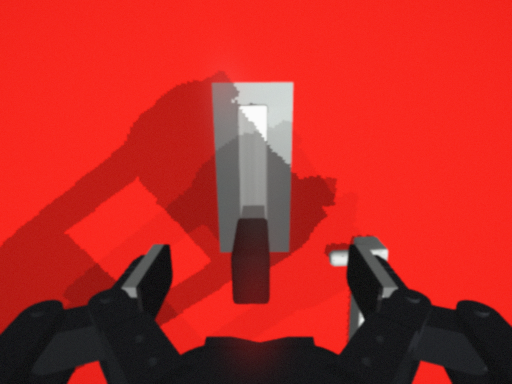

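```bash
python3 -m crank '[[0.002,-0.003,0.004,0.001,0,-0.003,-1],[0,0,0,0,0,0,-1]]' 40
python3 - <<'E'
from pose import *
delta([.4305,-.283,.088],.195)
cv2.imwrite("pics/w3.png",capture("wrist"))
E
```

```text
time_s: 2.08
tool_pos: [0.4309, -0.2847, 0.0915]
orientation: [0.995, 0.097, 0.001, 0.002]
wrist_force: [0.0, -0.2, -0.6]
grip_width: 1.003
t 2.08 tcp [ 430.9 -284.7   91.5] yaw 0.194 tilt [ 0.0032 -0.0029] F [ 0.  -0.2 -0.6] M [ 0.01  0.03 -0.01] w 1.003 j6 0.64
tool shift mm [-0.1 -1.8  3.5] turn [ 0.0035 -0.0026 -0.001 ]
```

View pics/w3.png

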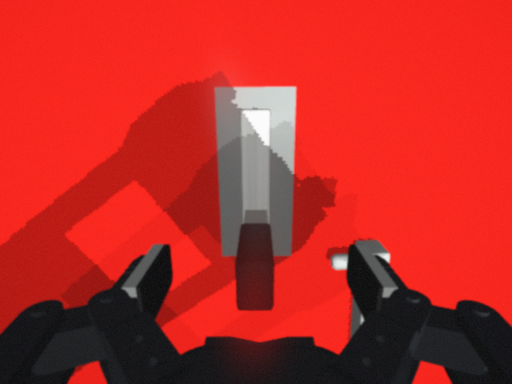

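```bash
python3 -m crank '[[0,-0.003,0.004,0.002,-0.002,0,-1],[0,0,0,0,0,0,-1],[0,0,0,0,0,0,0]]' 40
python3 - <<'E'
from pose import *
for k in range(3): st()
delta([.4305,-.283,.088],.195)
E
```

```text
time_s: 2.38
tool_pos: [0.4312, -0.2824, 0.0896]
orientation: [0.995, 0.097, 0.001, 0.002]
wrist_force: [-0.0, -0.4, -1.1]
grip_width: 0.883
t 2.38 tcp [ 431.2 -282.4   89.6] yaw 0.1944 tilt [ 0.0033 -0.0039] F [-0.  -0.4 -1.1] M [0.02 0.   0.01] w 0.883 j6 0.65
t 2.38 tcp [ 431.2 -282.4   89.6] yaw 0.1944 tilt [ 0.0033 -0.0039] F [-0.  -0.4 -1.1] M [0.02 0.   0.01] w 0.883 j6 0.65
t 2.38 tcp [ 431.2 -282.4   89.6] yaw 0.1944 tilt [ 0.0033 -0.0039] F [-0.  -0.4 -1.1] M [0.02 0.   0.01] w 0.883 j6 0.65
t 2.38 tcp [ 431.2 -282.4   89.6] yaw 0.1944 tilt [ 0.0033 -0.0039] F [-0.  -0.4 -1.1] M [0.02 0.   0.01] w 0.883 j6 0.65
tool shift mm [-0.8  0.5  1.6] turn [ 0.0045 -0.0025 -0.0006]
```

```bash
python3 -m crank '[[0,0,0,0.003,-0.002,0,0.3],[0,0,0,0,0,0,0.6],[0,0,0,0,0,0,1],[0,0,0,0,0,0,1],[0,0,0,0,0,0,1]]' 60
python3 -m crank '[[0,0,0,0,0,0,1],[0,0,0,0,0,0,1],[0,0,0,0,0,0,1]]'
python3 - <<'E'
from pose import *
st()
cv2.imwrite("pics/w4.png",capture("wrist"))
E
```

```text
time_s: 2.8
tool_pos: [0.4315, -0.2824, 0.0902]
orientation: [0.995, 0.097, 0.0, 0.001]
wrist_force: [0.4, 0.4, -0.7]
grip_width: 0.179
time_s: 3.05
tool_pos: [0.4314, -0.2824, 0.0902]
orientation: [0.995, 0.097, 0.0, 0.001]
wrist_force: [0.7, -0.5, 1.5]
grip_width: 0.185
t 3.05 tcp [ 431.4 -282.4   90.2] yaw 0.1948 tilt [ 0.001  -0.0015] F [ 0.7 -0.5  1.5] M [0.04 0.01 0.03] w 0.185 j6 0.65
```

View pics/w4.png

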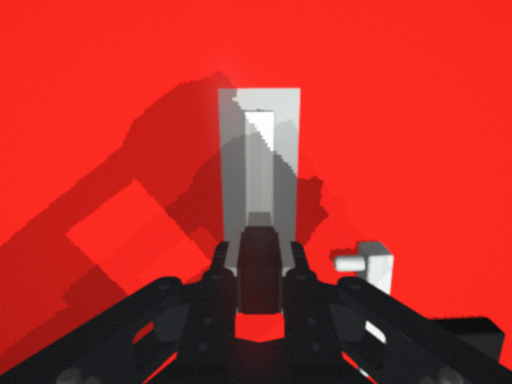

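```bash
python3 -m crank '[[0,0,-0.004,0,0,0,1],[0,0,-0.01,0,0,0,1],[0,0,-0.02,0,0,0,1],[0,0,-0.03,0,0,0,1],[0,0,-0.035,0,0,0,1]]'
python3 -m crank '[[0,0,-0.01,0,0,0,1],[0,0,0,0,0,0,1]]'
python3 - <<'E'
from pose import *
delta([.4486,.141,.187],.097)
cv2.imwrite("pics/w5.png",capture("wrist"))
E
```

```text
time_s: 3.52
tool_pos: [0.4288, -0.2801, 0.1877]
orientation: [0.995, 0.097, -0.004, -0.004]
wrist_force: [0.5, -1.0, -0.2]
grip_width: 0.183
time_s: 3.68
tool_pos: [0.4303, -0.2813, 0.2062]
orientation: [0.995, 0.097, -0.001, -0.0]
wrist_force: [0.1, -0.3, -2.0]
grip_width: 0.181
t 3.68 tcp [ 430.3 -281.3  206.2] yaw 0.1947 tilt [-0.0012  0.0003] F [ 0.1 -0.3 -2. ] M [-0.03  0.02 -0.07] w 0.181 j6 0.65
tool shift mm [  99.7 -410.8   19.3] turn [-0.0005  0.0011  0.0977]
```

View pics/w5.png

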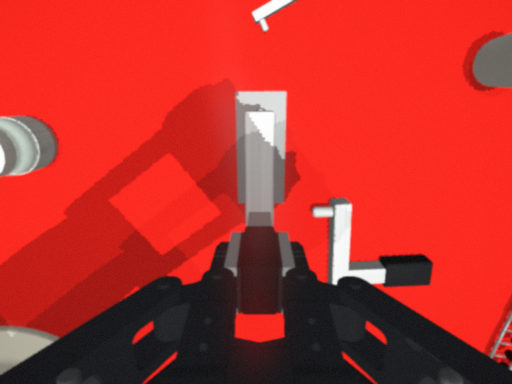

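```bash
python3 -m crank '[[0.005,-0.02,0,0,0,0.02,1],[0.005,-0.035,0,0,0,0.03,1],[0.005,-0.037,0,0,0,0.03,1],[0.005,-0.037,0,0,0,0.018,1],[0.005,-0.037,0,0,0,0,1]]'
python3 -m crank '[[0.005,-0.037,0,0,0,0,1],[0.005,-0.037,0,0,0,0,1],[0.005,-0.037,0,0,0,0,1],[0.005,-0.037,0,0,0,0,1],[0.005,-0.037,0,0,0,0,1]]'
python3 - <<'E'
from pose import *
delta([.4486,.141,.206],.097)
E
```

```text
time_s: 4.15
tool_pos: [0.4298, -0.1128, 0.1992]
orientation: [0.999, 0.042, -0.004, -0.001]
wrist_force: [1.0, -0.6, -0.7]
grip_width: 0.177
time_s: 4.57
tool_pos: [0.4351, 0.0827, 0.1935]
orientation: [0.999, 0.04, -0.007, -0.002]
wrist_force: [0.4, 0.0, -1.3]
grip_width: 0.177
t 4.57 tcp [435.1  82.7 193.5] yaw 0.0804 tilt [-0.0146  0.0039] F [ 0.4  0.  -1.3] M [ 0.01 -0.06 -0.01] w 0.177 j6 1.5
tool shift mm [ 18.  -57.1 -12.5] turn [-0.0052  0.0142 -0.0166]
```

```bash
python3 -m crank '[[0.005,-0.025,-0.006,-0.005,0.014,-0.016,1],[0.004,-0.018,-0.006,0,0,0,1],[0,-0.006,0,0,0,0,1],[0,0,0,0,0,0,1]]'
python3 - <<'E'
from pose import *
np.save("w6c.npy",get_calibration("wrist")["pose"])
delta([.4486,.141,.206],.097)
cv2.imwrite("pics/w6.png",capture("wrist"));cv2.imwrite("pics/side1.png",capture("side"));cv2.imwrite("pics/scene1.png",capture("scene"))
E
```

```text
time_s: 4.9
tool_pos: [0.4366, 0.1411, 0.2004]
orientation: [0.999, 0.052, -0.003, -0.001]
wrist_force: [0.6, -0.3, -1.2]
grip_width: 0.187
t 4.9 tcp [436.6 141.1 200.4] yaw 0.1044 tilt [-0.007   0.0009] F [ 0.6 -0.3 -1.2] M [-0.01 -0.   -0.03] w 0.187 j6 1.61
tool shift mm [11.9  1.4 -5.7] turn [-0.0016  0.0069  0.0074]
```

View pics/w6.png

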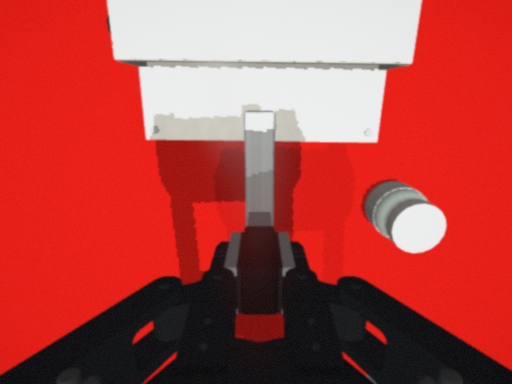

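View pics/side1.png

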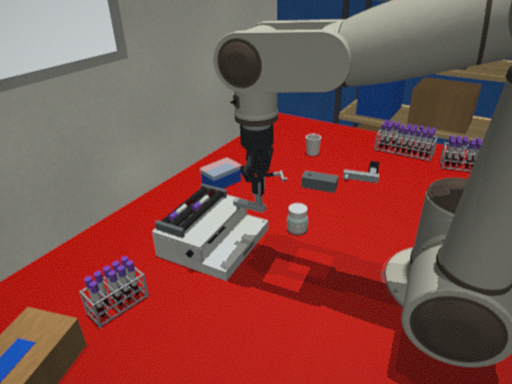

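The wrist view shows the hood's front edge from (115,61) to (412,64), and the apron's front corners at (147,140) and (377,142). The bar end is at (246–274,111). I'll zoom in.

```bash
python3 - <<'E'
import cv2
i=cv2.imread("pics/w6.png")
a=cv2.resize(i[40:160,100:200],None,fx=4,fy=4,interpolation=cv2.INTER_CUBIC);b=cv2.resize(i[40:160,330:430],None,fx=4,fy=4,interpolation=cv2.INTER_CUBIC)
cv2.imwrite("pics/w6z.png",cv2.hconcat([a,b]))
cv2.imwrite("pics/w6y.png",cv2.resize(i[90:240,220:300],None,fx=4,fy=4,interpolation=cv2.INTER_CUBIC))
E
```

```text
(no output)
```

View pics/w6z.png

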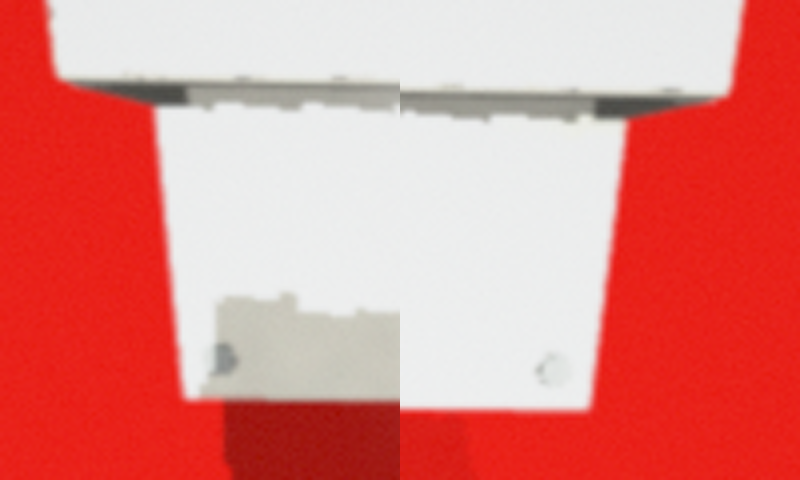

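View pics/w6y.png

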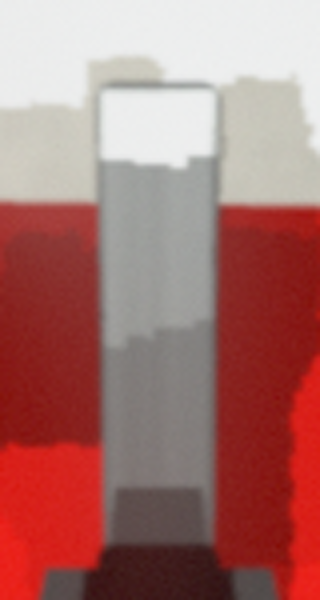

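```bash
cat > fit.py <<'E'
from pose import *
def fit(M,P,name):
    M=np.array(M)/1000;P=np.array(P)
    m=M[:,:2]-M[:,:2].mean(0);p=P[:,:2]-P[:,:2].mean(0)
    U,s,V=np.linalg.svd(m.T@p);R=(U@V).T
    t=P[:,:2].mean(0)-R@M[:,:2].mean(0)
    print(name,t.round(4),"yaw",np.arctan2(R[1,0],R[0,0]).round(4),"res",((P[:,:2]-(M[:,:2]@R.T+t))*1000).round(1).tolist());return R,t
E
python3 - <<'E'
from fit import *
c=dict(intrinsics=get_calibration("wrist")["intrinsics"],pose=np.load("w6c.npy"))
px=[(58/4+100,81/4+40),(330+330/4,40+97/4),(100+184/4,40+400/4),(330+190/4,40+409/4)]
px=[(u-.4,v-.4) for u,v in px]
md=[(-30,120,83),(-30,-120,83),(-100,120,30),(-100,-120,30)]
P=[onz("wrist",q,m[2]/1e3,c) for q,m in zip(px,md)]
fit(md,P,"mixer wrist")
print([np.linalg.norm(P[a]-P[b]).round(4) for a,b in((0,1),(2,3))])
s,R=st()
zt=s["tool_pos"][2]-.0662+.03
A,B=[onz("wrist",(220+u/4-.4,90+v/4-.4),zt,c) for u,v in ((100,86),(216,86))]
print("bar end w",np.linalg.norm(A-B),"tool frame",(R.T@((A+B)/2-s["tool_pos"])).round(4), "dir",np.arctan2(*((A-B)[[0,1]]*[-1,1])))
E
```

```text
mixer wrist [0.5681 0.1516] yaw 0.0935 res [[0.3, -1.1], [-0.2, 0.8], [-0.3, 0.3], [0.2, -0.1]]
[np.float64(0.2381), np.float64(0.2404)]
t 5.05 tcp [437.  139.2 200.8] yaw 0.1018 tilt [-0.0065  0.0005] F [ 0.4 -1.  -1.2] M [-0.04  0.02  0.02] w 0.183 j6 1.61
bar end w 0.01662528770074082 tool frame [ 0.0675 -0.0022  0.0358] dir 0.1048293931226055
```

```bash
cat > mx.py <<'E'
from pose import *
import sys
Y=.095;T0=np.array([.5681,.1516]);RM=np.array([[np.cos(Y),-np.sin(Y)],[np.sin(Y),np.cos(Y)]])
def tip():
    s,R=st(); p=s["tool_pos"]+R@np.array([.0585,0,.0662]); q=RM.T@(p[:2]-T0)
    print("tip local mm",(q*1000).round(1),"z",(p[2]*1000).round(1),"Flocal",(RM.T@s["wrist_force"][:2]).round(1),s["wrist_force"][2].round(1)); return s,R,p
def goto(x,y,z):
    s,R,p=tip(); t=np.append(T0+RM@np.array([x,y])/1000,z/1000)
    Rt=np.array([[np.cos(Y),np.sin(Y),0],[np.sin(Y),-np.cos(Y),0],[0,0,-1.]])
    tc=t-Rt@np.array([.0585,0,.0662])
    print("shift mm",(R.T@(tc-s["tool_pos"])*1000).round(1),"turn",Rn.from_matrix(R.T@Rt).as_rotvec().round(4))
if __name__=="__main__":
    if len(sys.argv)>3: goto(*map(float,sys.argv[1:4]))
    else: tip()
E
python3 mx.py -65 -34 37
```

```text
t 5.05 tcp [437.  139.2 200.8] yaw 0.1018 tilt [-0.0065  0.0005] F [ 0.4 -1.  -1.2] M [-0.04  0.02  0.02] w 0.183 j6 1.61
tip local mm [-73.6   0.5] z 134.3 Flocal [ 0.3 -1. ] -1.2
shift mm [ 8.6 34.2 97.5] turn [-0.0011  0.0064  0.0068]
```

```bash
python3 -m crank '[[0.003,0.015,0.015,-0.001,0.006,0.006,1],[0.003,0.014,0.02,0,0,0,1],[0,0.005,0.02,0,0,0,1],[0,0,0.015,0,0,0,1],[0,0,0,0,0,0,1]]'
python3 mx.py -65 -34 38
```

```text
time_s: 5.47
tool_pos: [0.4468, 0.0985, 0.1277]
orientation: [0.999, 0.044, 0.001, 0.0]
wrist_force: [-0.3, -0.7, -2.4]
grip_width: 0.18
t 5.47 tcp [446.8  98.5 127.7] yaw 0.0884 tilt [ 0.0013 -0.0008] F [-0.3 -0.7 -2.4] M [0.01 0.01 0.01] w 0.18 j6 1.53
tip local mm [-67.2 -41.8] z 61.5 Flocal [-0.3 -0.6] -2.4
shift mm [ 2.2 -7.4 23.5] turn [ 0.0009 -0.0012 -0.0066]
```

```bash
python3 -m crank '[[0.002,-0.006,0.01,0,0,-0.006,1],[0,0,0.009,0,0,0,1],[0,0,0,0,0,0,1],[0,0,0,0,0,0,1]]'
python3 mx.py -65 -34 38
```

```text
time_s: 5.8
tool_pos: [0.4489, 0.1032, 0.108]
orientation: [0.999, 0.046, 0.001, 0.001]
wrist_force: [0.3, -0.2, -0.3]
grip_width: 0.18
t 5.8 tcp [448.9 103.2 108. ] yaw 0.0914 tilt [ 0.0016 -0.001 ] F [ 0.3 -0.2 -0.3] M [ 0.02 -0.01 -0.01] w 0.18 j6 1.54
tip local mm [-64.7 -37.2] z 41.9 Flocal [ 0.3 -0.2] -0.3
shift mm [-0.2 -2.9  3.8] turn [ 0.0012 -0.0015 -0.0036]
```

```bash
python3 -m crank '[[0,-0.003,0.006,0.001,-0.001,-0.004,1],[0,0,0,0,0,0,1],[0,0,0,0,0,0,1]]'
python3 mx.py -65 -34 38
python3 - <<'E'
from h import *
np.save("w7c.npy",get_calibration("wrist")["pose"])
cv2.imwrite("pics/w7.png",capture("wrist"));i=capture("side");cv2.imwrite("pics/side2.png",cv2.resize(i[160:280,145:305],None,fx=5,fy=5,interpolation=cv2.INTER_CUBIC))
E
```

```text
time_s: 6.05
tool_pos: [0.4492, 0.1068, 0.1026]
orientation: [0.999, 0.048, 0.001, -0.0]
wrist_force: [-0.3, -0.1, -1.3]
grip_width: 0.182
t 6.05 tcp [449.2 106.8 102.6] yaw 0.0966 tilt [0.0022 0.0001] F [-0.3 -0.1 -1.3] M [-0.03 -0.01 -0.  ] w 0.182 j6 1.54
tip local mm [-64.  -33.2] z 36.6 Flocal [-0.3 -0.1] -1.3
shift mm [-0.9  0.7 -1.6] turn [ 0.0001 -0.0022  0.0016]
```

View pics/w7.png

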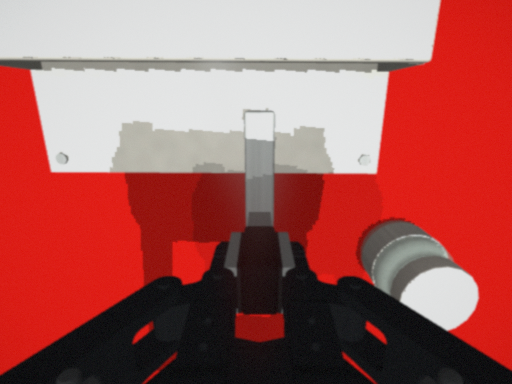

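View pics/side2.png

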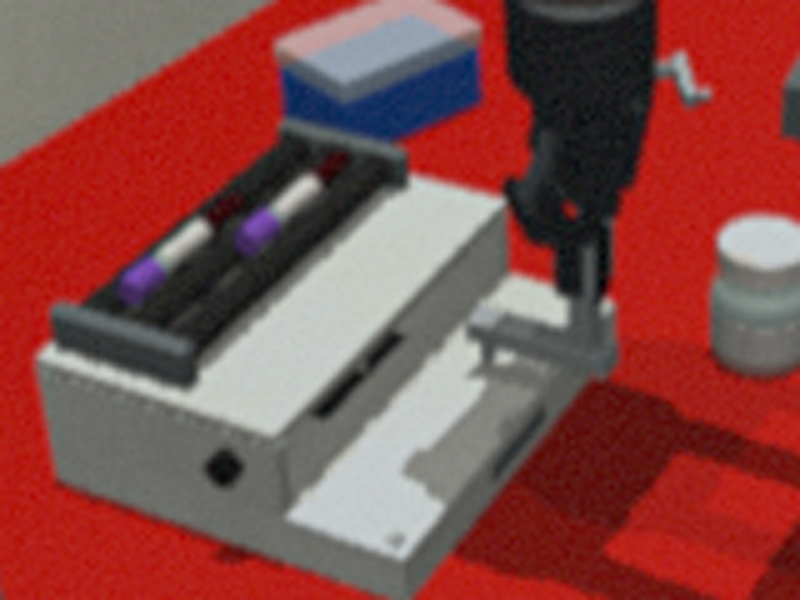

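```bash
python3 - <<'E'
import cv2
i=cv2.imread("pics/w7.png")
f=lambda x,y,w,h:cv2.resize(i[y:y+h,x:x+w],None,fx=5,fy=5,interpolation=cv2.INTER_CUBIC)
cv2.imwrite("pics/w7z.png",cv2.vconcat([cv2.hconcat([f(30,150,60,40),f(340,150,60,40)]),cv2.hconcat([f(390,40,60,50),f(230,90,60,50)])]))
E
```

```text
(no output)
```

View pics/w7z.png

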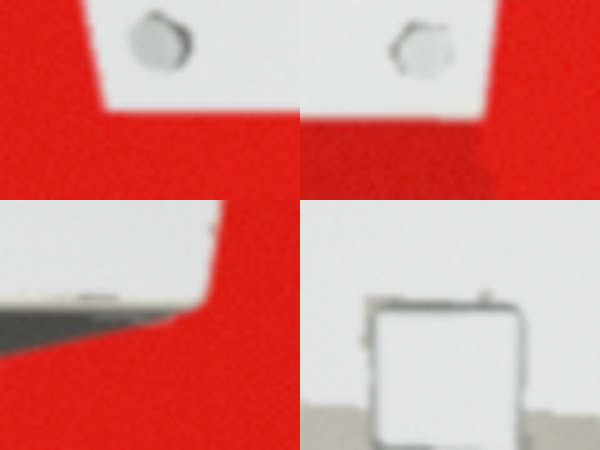

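```bash
python3 - <<'E'
from fit import *
c=dict(intrinsics=get_calibration("wrist")["intrinsics"],pose=np.load("w7c.npy"))
px=[(30+105/5,150+110/5),(340+185/5,150+118/5),(390+207/5,40+106/5)]
md=[(-100,120,30),(-100,-120,30),(-30,-120,83)]
P=[onz("wrist",(q[0]-.4,q[1]-.4),m[2]/1e3,c) for q,m in zip(px,md)]
R,t=fit(md,P,"m")
E_=[onz("wrist",(230+u/5-.4,90+v/5-.4),.0665,c) for u,v in ((72,105),(223,105))]
m=(E_[0]+E_[1])/2;print("bar w",np.linalg.norm(E_[0]-E_[1]),"bar end local",(R.T@(m[:2]-t)*1000).round(1))
E
python3 mx.py
```

```text
m [0.5683 0.1521] yaw 0.0938 res [[0.2, -0.2], [-0.2, -0.4], [0.0, 0.6]]
bar w 0.017399678804610217 bar end local [-54.7 -33.6]
t 6.15 tcp [449.1 106.8 102.6] yaw 0.0964 tilt [0.0021 0.0001] F [ 0.3  0.6 -1.3] M [-0.02 -0.01 -0.03] w 0.178 j6 1.54
tip local mm [-64.1 -33.3] z 36.5 Flocal [0.4 0.6] -1.3
```

```bash
python3 -m crank '[[0.006,0,-0.0005,0,-0.002,0,1],[0.008,0,0,0,0,0,1],[0.008,0,0,0,0,0,1],[0.006,0,0,0,0,0,1],[0,0,0,0,0,0,1]]'
python3 mx.py 0 -34 37
```

```text
time_s: 6.57
tool_pos: [0.4808, 0.1098, 0.1042]
orientation: [0.999, 0.048, 0.001, 0.0]
wrist_force: [0.7, -0.8, -0.4]
grip_width: 0.18
t 6.57 tcp [480.8 109.8 104.2] yaw 0.0965 tilt [ 0.0021 -0.    ] F [ 0.7 -0.8 -0.4] M [0.   0.06 0.01] w 0.18 j6 1.54
tip local mm [-32.3 -33.2] z 38.1 Flocal [ 0.6 -0.9] -0.4
shift mm [32.4  0.7  1. ] turn [ 0.0002 -0.002   0.0015]
```

```bash
python3 -m crank '[[0.007,0,0.001,0,-0.002,0.001,1],[0.008,0,0,0,0,0,1],[0.007,0,0,0,0,0,1],[0.004,0,0,0,0,0,1],[0,0,0,0,0,0,1]]'
python3 mx.py 0 -34 37
```

```text
time_s: 6.98
tool_pos: [0.5099, 0.1125, 0.1025]
orientation: [0.999, 0.048, -0.001, 0.0]
wrist_force: [-0.3, 0.1, -1.3]
grip_width: 0.182
t 6.98 tcp [509.9 112.5 102.5] yaw 0.0951 tilt [-0.001  -0.0002] F [-0.3  0.1 -1.3] M [ 0.03  0.04 -0.04] w 0.182 j6 1.55
tip local mm [ -3.2 -33.4] z 36.2 Flocal [-0.3  0.2] -1.3
shift mm [ 3.1  0.6 -0.7] turn [0.0001 0.001  0.0001]
```

```bash
python3 -m crank '[[0.003,0,0,0,0,0,1],[0,0,0.002,0,0,0,1],[0,0,0.002,0,0,0,1],[0,0,0,0,0,0,1]]'
python3 mx.py 0 -34 26
```

```text
time_s: 7.32
tool_pos: [0.513, 0.1128, 0.0979]
orientation: [0.999, 0.048, -0.001, 0.0]
wrist_force: [-0.4, 0.8, -0.9]
grip_width: 0.177
t 7.32 tcp [513.  112.8  97.9] yaw 0.0953 tilt [-0.0017 -0.0003] F [-0.4  0.8 -0.9] M [ 0.04  0.11 -0.01] w 0.177 j6 1.55
tip local mm [ -0.1 -33.4] z 31.6 Flocal [-0.4  0.8] -0.9
shift mm [0.  0.6 5.7] turn [0.0002 0.0017 0.0003]
```

```bash
python3 -m crank '[[0,0,0.0015,0,0.001,0,1],[0,0,0.001,0,0,0,1],[0,0,0,0,0,0,1]]';python3 mx.py
python3 -m crank '[[0,0,0.001,0,0,0,1],[0,0,0.001,0,0,0,1],[0,0,0,0,0,0,1]]';python3 mx.py
```

```text
time_s: 7.57
tool_pos: [0.5125, 0.1128, 0.0951]
orientation: [0.999, 0.048, -0.0, 0.0]
wrist_force: [0.4, -1.2, -0.6]
grip_width: 0.184
t 7.57 tcp [512.5 112.8  95.1] yaw 0.0953 tilt [-0.0007 -0.0003] F [ 0.4 -1.2 -0.6] M [-0.02  0.03 -0.03] w 0.184 j6 1.55
tip local mm [ -0.6 -33.3] z 28.9 Flocal [ 0.3 -1.2] -0.6
time_s: 7.82
tool_pos: [0.5124, 0.1128, 0.093]
orientation: [0.999, 0.048, -0.0, 0.0]
wrist_force: [-0.7, -0.1, -1.5]
grip_width: 0.178
t 7.82 tcp [512.4 112.8  93. ] yaw 0.0954 tilt [-0.0005 -0.0002] F [-0.7 -0.1 -1.5] M [-0.01  0.04 -0.  ] w 0.178 j6 1.55
tip local mm [ -0.7 -33.3] z 26.8 Flocal [-0.7 -0.1] -1.5
```

```bash
python3 -m crank '[[0.0005,0,0.0007,0,0,0,1],[0,0,0,0,0,0,1]]';python3 mx.py
python3 -m crank '[[0,0,0.0007,0,0,0,1],[0,0,0,0,0,0,1]]';python3 mx.py
```

```text
time_s: 7.98
tool_pos: [0.5129, 0.1129, 0.0923]
orientation: [0.999, 0.048, -0.0, 0.0]
wrist_force: [-0.8, -0.7, -1.3]
grip_width: 0.182
t 7.98 tcp [512.9 112.9  92.3] yaw 0.0954 tilt [-0.0004 -0.0002] F [-0.8 -0.7 -1.3] M [0.02 0.01 0.  ] w 0.182 j6 1.55
tip local mm [ -0.2 -33.3] z 26.0 Flocal [-0.9 -0.6] -1.3
time_s: 8.15
tool_pos: [0.513, 0.1129, 0.0921]
orientation: [0.999, 0.048, -0.0, 0.0]
wrist_force: [-1.5, -0.4, 2.3]
grip_width: 0.182
t 8.15 tcp [513.  112.9  92.1] yaw 0.0954 tilt [-0.0001 -0.0002] F [-1.5 -0.4  2.3] M [-0.03  0.28  0.02] w 0.182 j6 1.55
tip local mm [ -0.1 -33.3] z 25.9 Flocal [-1.6 -0.3] 2.3
```

```bash
python3 -m crank '[[0,-0.001,0.0007,0,0,0,1],[0,-0.001,0.0007,0,0,0,1],[0,-0.001,0.0007,0,0,0,1],[0,-0.001,0.0007,0,0,0,1]]';python3 mx.py
```

```text
time_s: 8.48
tool_pos: [0.5138, 0.1159, 0.0916]
orientation: [0.999, 0.047, 0.002, 0.001]
wrist_force: [-2.7, -2.8, 7.9]
grip_width: 0.182
t 8.48 tcp [513.8 115.9  91.6] yaw 0.0947 tilt [ 0.0035 -0.0023] F [-2.7 -2.8  7.9] M [-0.58  0.09 -0.11] w 0.182 j6 1.55
tip local mm [  1.2 -30.6] z 25.6 Flocal [-3.  -2.5] 7.9
```

```bash
python3 -m crank '[[0,-0.001,0.0007,0,0,0,1],[0,-0.001,0.0007,0,0,0,1],[0,-0.001,0.0007,0,0,0,1],[0,-0.001,0.0007,0,0,0,1]]';python3 mx.py
```

```text
time_s: 8.82
tool_pos: [0.5147, 0.1186, 0.0914]
orientation: [0.999, 0.047, 0.004, 0.003]
wrist_force: [-7.0, -7.0, 13.4]
grip_width: 0.181
t 8.82 tcp [514.7 118.6  91.4] yaw 0.094 tilt [ 0.0075 -0.0053] F [-7.  -7.  13.4] M [-1.7   0.91 -0.41] w 0.181 j6 1.56
tip local mm [  2.6 -28.2] z 25.6 Flocal [-7.7 -6.3] 13.4
```

```bash
python3 mx.py 0 -27 26 | tail -1; python3 -m crank '[[-0.0015,-0.0005,-0.0005,0.005,-0.007,-0.001,1],[-0.0005,0,0,0,0,0,1]]';python3 mx.py 0 -27 26
```

```text
shift mm [-2.2 -0.7 -0.8] turn [ 0.006 -0.007 -0.001]
time_s: 8.98
tool_pos: [0.5129, 0.1189, 0.0923]
orientation: [0.999, 0.048, 0.0, 0.001]
wrist_force: [-0.2, -0.2, -2.1]
grip_width: 0.177
t 8.98 tcp [512.9 118.9  92.3] yaw 0.0951 tilt [ 0.001  -0.0011] F [-0.2 -0.2 -2.1] M [ 0.    0.03 -0.07] w 0.177 j6 1.56
tip local mm [  0.5 -27.3] z 26.2 Flocal [-0.2 -0.2] -2.1
shift mm [-0.5 -0.3  0.1] turn [ 0.0012 -0.0009  0.0001]
```

```bash
python3 -m crank '[[-0.0005,-0.001,0.0006,0.001,-0.001,0,1],[-0.0002,-0.0015,0.0004,0.001,-0.001,0,1],[-0.0002,-0.0015,0.0003,0.001,-0.001,0,1],[-0.0002,-0.0015,0.0003,0.001,-0.001,0,1]]';python3 mx.py 0 -24 26
```

```text
time_s: 9.32
tool_pos: [0.5125, 0.1232, 0.0919]
orientation: [0.999, 0.047, 0.0, -0.0]
wrist_force: [0.4, -3.4, 4.2]
grip_width: 0.18
t 9.32 tcp [512.5 123.2  91.9] yaw 0.094 tilt [0.0002 0.0003] F [ 0.4 -3.4  4.2] M [-0.92 -0.25 -0.26] w 0.18 j6 1.57
tip local mm [  0.5 -23. ] z 25.7 Flocal [ 0.1 -3.4] 4.2
shift mm [-0.5  1.  -0.3] turn [-0.0003 -0.0002 -0.001 ]
```

```bash
python3 -m crank '[[-0.0003,-0.0012,0.0004,0,-0.001,-0.001,1],[-0.0002,-0.0012,0.0004,0.001,-0.001,0,1],[-0.0002,-0.0012,0.0004,0.001,-0.001,0,1],[-0.0002,-0.0012,0.0004,0.001,-0.001,0,1]]';python3 mx.py 0 -20 26
```

```text
time_s: 9.65
tool_pos: [0.5128, 0.1269, 0.0918]
orientation: [0.999, 0.047, 0.0, -0.0]
wrist_force: [-0.8, -4.3, 6.4]
grip_width: 0.18
t 9.65 tcp [512.8 126.9  91.8] yaw 0.0942 tilt [0.0002 0.0002] F [-0.8 -4.3  6.4] M [-1.14 -0.36 -0.28] w 0.18 j6 1.57
tip local mm [  1.1 -19.4] z 25.6 Flocal [-1.2 -4.2] 6.4
shift mm [-1.1  0.6 -0.4] turn [-0.0001 -0.0003 -0.0008]
```

```bash
python3 -m crank '[[-0.0006,-0.0012,0.0003,0,-0.001,-0.001,1],[-0.0004,-0.0012,0.0003,0.001,-0.001,0,1],[-0.0004,-0.0012,0.0003,0.001,-0.001,0,1],[-0.0004,-0.0012,0.0003,0.001,-0.001,0,1]]';python3 mx.py 0 -16 26
```

```text
time_s: 9.98
tool_pos: [0.5117, 0.1313, 0.0914]
orientation: [0.999, 0.047, -0.0, -0.001]
wrist_force: [1.8, -2.1, 3.5]
grip_width: 0.18
t 9.98 tcp [511.7 131.3  91.4] yaw 0.0947 tilt [-0.0007  0.0019] F [ 1.8 -2.1  3.5] M [-0.66 -0.54 -0.18] w 0.18 j6 1.58
tip local mm [  0.4 -14.8] z 25.2 Flocal [ 1.6 -2.3] 3.5
shift mm [-0.4  1.1 -0.8] turn [-0.0019  0.0005 -0.0003]
```

```bash
python3 -m crank '[[-0.0003,-0.001,0.0004,-0.001,0,0,1],[-0.0003,-0.001,0.0004,0,0,0,1],[-0.0002,-0.001,0.0004,0,0,0,1]]';python3 mx.py 0 -12 26
```

```text
time_s: 10.23
tool_pos: [0.5096, 0.1351, 0.0892]
orientation: [0.999, 0.047, -0.002, -0.001]
wrist_force: [-0.1, -0.6, -1.9]
grip_width: 0.182
t 10.23 tcp [509.6 135.1  89.2] yaw 0.0949 tilt [-0.0032  0.0019] F [-0.1 -0.6 -1.9] M [ 0.04 -0.02 -0.04] w 0.182 j6 1.59
tip local mm [ -1.5 -10.7] z 22.8 Flocal [-0.2 -0.6] -1.9
shift mm [ 1.3  1.1 -3. ] turn [-0.0022  0.003  -0.0001]
```

Now at z = 22.8 with no contact force, so the tip has dropped into the hole. I'll centre it and ease it down.

```bash
python3 -m crank '[[0.001,0,0.0003,-0.002,0.003,0,1],[0,0,0.0005,0,0,0,1],[0,0,0.0005,0,0,0,1],[0,0,0,0,0,0,1]]';python3 mx.py 0 -11 14
```

```text
time_s: 10.57
tool_pos: [0.5096, 0.1359, 0.0866]
orientation: [0.999, 0.048, -0.001, -0.0]
wrist_force: [0.1, 0.2, -0.7]
grip_width: 0.183
t 10.57 tcp [509.6 135.9  86.6] yaw 0.0956 tilt [-0.0024  0.0005] F [ 0.1  0.2 -0.7] M [-0.04  0.05 -0.02] w 0.183 j6 1.59
tip local mm [ -1.4 -10. ] z 20.2 Flocal [0.1 0.2] -0.7
shift mm [1.3 0.9 6.3] turn [-0.0007  0.0023  0.0006]
```

```bash
python3 -m crank '[[0.001,0,0.0005,-0.001,0.002,0,1],[0,0,0.0006,0,0,0,1],[0,0,0.0006,0,0,0,1],[0,0,0,0,0,0,1]]';python3 mx.py 0 -10 14
```

```text
time_s: 10.9
tool_pos: [0.5106, 0.1359, 0.0846]
orientation: [0.999, 0.048, -0.0, 0.0]
wrist_force: [0.4, 0.7, -0.7]
grip_width: 0.178
t 10.9 tcp [510.6 135.9  84.6] yaw 0.0955 tilt [-0.0003 -0.0004] F [ 0.4  0.7 -0.7] M [ 0.05 -0.03 -0.02] w 0.178 j6 1.59
tip local mm [ -0.2 -10.1] z 18.3 Flocal [0.4 0.7] -0.7
shift mm [ 0.2 -0.2  4.4] turn [0.0003 0.0004 0.0005]
```

```bash
python3 -m crank '[[0,0,0.0006,0,0.001,0,1],[0,0,0.0006,0,0,0,1],[0,0,0,0,0,0,1]]';python3 mx.py 0 -10 14
```

```text
time_s: 11.15
tool_pos: [0.5107, 0.1359, 0.0833]
orientation: [0.999, 0.048, 0.0, 0.0]
wrist_force: [0.2, 0.8, -0.8]
grip_width: 0.18
t 11.15 tcp [510.7 135.9  83.3] yaw 0.0954 tilt [ 0.0008 -0.0002] F [ 0.2  0.8 -0.8] M [0.01 0.02 0.01] w 0.18 j6 1.59
tip local mm [ -0.1 -10.2] z 17.1 Flocal [0.3 0.8] -0.8
shift mm [ 0.2 -0.2  3.1] turn [ 0.0003 -0.0008  0.0004]
```

```bash
python3 -m crank '[[0,0,0.0006,0,0,0,1],[0,0,0.0006,0,0,0,1],[0,0,0.0004,0,0,0,1],[0,0,0,0,0,0,1]]';python3 mx.py 0 -10 14
```

```text
time_s: 11.48
tool_pos: [0.5107, 0.1358, 0.0815]
orientation: [0.999, 0.048, 0.0, 0.0]
wrist_force: [-0.3, -0.2, -2.0]
grip_width: 0.174
t 11.48 tcp [510.7 135.8  81.5] yaw 0.0953 tilt [ 0.0009 -0.0002] F [-0.3 -0.2 -2. ] M [-0.01 -0.02  0.01] w 0.174 j6 1.59
tip local mm [ -0.1 -10.2] z 15.4 Flocal [-0.4 -0.1] -2.0
shift mm [ 0.2 -0.2  1.3] turn [ 0.0003 -0.0008  0.0003]
```

```bash
python3 -m crank '[[0,0,0.0005,0,0,0,1],[0,0,0.0004,0,0,0,1],[0,0,0,0,0,0,1]]';python3 mx.py 0 -10 14
```

```text
time_s: 11.73
tool_pos: [0.5107, 0.1358, 0.0805]
orientation: [0.999, 0.048, 0.0, 0.0]
wrist_force: [-1.0, 0.1, -1.2]
grip_width: 0.177
t 11.73 tcp [510.7 135.8  80.5] yaw 0.0954 tilt [ 0.0008 -0.0002] F [-1.   0.1 -1.2] M [ 0.03  0.02 -0.  ] w 0.177 j6 1.59
tip local mm [ -0.1 -10.3] z 14.4 Flocal [-1.   0.2] -1.2
shift mm [ 0.2 -0.3  0.3] turn [ 0.0003 -0.0008  0.0004]
```

```bash
python3 -m crank '[[0,0,0.0004,0,0,0,1],[0,0,0.0004,0,0,0,1],[0,0,0,0,0,0,1]]';python3 mx.py 0 -10 14
```

```text
time_s: 11.98
tool_pos: [0.5108, 0.1359, 0.0803]
orientation: [0.999, 0.048, 0.001, 0.0]
wrist_force: [-0.1, -0.3, -1.0]
grip_width: 0.182
t 11.98 tcp [510.8 135.9  80.3] yaw 0.0954 tilt [ 0.0013 -0.0002] F [-0.1 -0.3 -1. ] M [-0.03  0.03 -0.04] w 0.182 j6 1.59
tip local mm [  0.  -10.2] z 14.2 Flocal [-0.1 -0.3] -1.0
shift mm [ 0.  -0.2  0.1] turn [ 0.0003 -0.0013  0.0004]
```

```bash
python3 -m crank '[[0,0,0.0004,0,0,0,1],[0,0,0,0,0,0,1]]';python3 mx.py 0 -10 14
```

```text
time_s: 12.15
tool_pos: [0.511, 0.1359, 0.0802]
orientation: [0.999, 0.048, 0.001, 0.0]
wrist_force: [-0.4, -0.2, -0.7]
grip_width: 0.181
t 12.15 tcp [511.  135.9  80.2] yaw 0.0954 tilt [ 0.002  -0.0002] F [-0.4 -0.2 -0.7] M [ 0.    0.05 -0.01] w 0.181 j6 1.59
tip local mm [  0.3 -10.3] z 14.1 Flocal [-0.5 -0.2] -0.7
shift mm [-0.1 -0.3 -0. ] turn [ 0.0003 -0.002   0.0004]
```

```bash
python3 -m crank '[[0,0,0.0004,0,-0.002,0,1],[0,0,0.0006,0,0,0,1],[0,0,0.0005,0,0,0,1]]';python3 mx.py 0 -10 14
python3 - <<'E'
from h import *
cv2.imwrite("pics/w8.png",capture("wrist"));i=capture("side");cv2.imwrite("pics/side3.png",cv2.resize(i[160:280,145:305],None,fx=5,fy=5,interpolation=cv2.INTER_CUBIC))
E
```

```text
time_s: 12.4
tool_pos: [0.5111, 0.1359, 0.0802]
orientation: [0.999, 0.048, 0.0, 0.0]
wrist_force: [-4.2, 0.0, 9.5]
grip_width: 0.178
t 12.4 tcp [511.1 135.9  80.2] yaw 0.0956 tilt [ 0.0005 -0.0003] F [-4.2  0.   9.5] M [-0.15  0.74  0.03] w 0.178 j6 1.59
tip local mm [  0.3 -10.2] z 14.0 Flocal [-4.2  0.4] 9.5
shift mm [-0.2 -0.2 -0. ] turn [ 0.0004 -0.0004  0.0006]
```

View pics/side3.png

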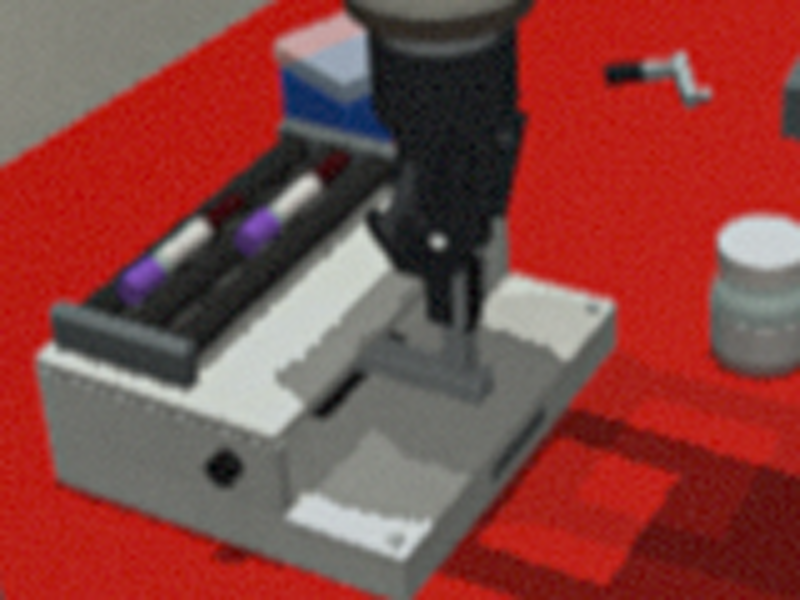

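```bash
python3 -m crank '[[0,0,-0.0004,0,0,0,1],[0,0,0,0,0,0,0.6]]';python3 mx.py
python3 -m crank '[[0,0,0,0,0,0,0.3],[0,0,0,0,0,0,-0.2],[0,0,0,0,0,0,-0.6],[0,0,0,0,0,0,-1],[0,0,0,0,0,0,-1]]';python3 mx.py
```

```text
time_s: 12.67
tool_pos: [0.5111, 0.1359, 0.0807]
orientation: [0.999, 0.048, 0.0, 0.0]
wrist_force: [-0.3, -0.3, 0.3]
grip_width: 0.2
t 12.67 tcp [511.1 135.9  80.7] yaw 0.0956 tilt [ 0.0005 -0.0003] F [-0.3 -0.3  0.3] M [-0.   -0.04  0.  ] w 0.2 j6 1.59
tip local mm [  0.3 -10.2] z 14.5 Flocal [-0.4 -0.3] 0.3
time_s: 13.08
tool_pos: [0.5112, 0.1359, 0.0803]
orientation: [0.999, 0.048, 0.0, 0.0]
wrist_force: [0.0, -0.1, -0.2]
grip_width: 0.897
t 13.08 tcp [511.2 135.9  80.3] yaw 0.0956 tilt [ 0.0003 -0.0003] F [ 0.  -0.1 -0.2] M [-0.   -0.02  0.04] w 0.897 j6 1.59
tip local mm [  0.3 -10.2] z 14.1 Flocal [ 0.  -0.1] -0.2
```

```bash
python3 - <<'E'
from h import *
cv2.imwrite("pics/w9.png",capture("wrist"))
E
```

```text
(no output)
```

View pics/w9.png

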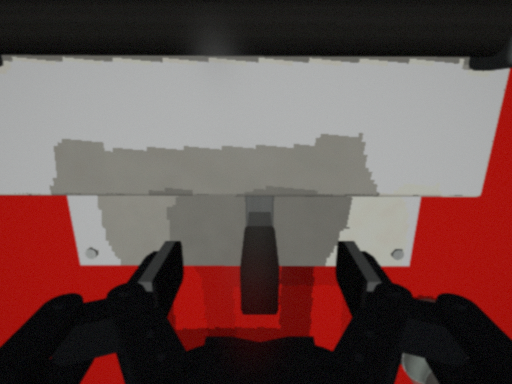

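The fingers are clear on both sides of the grip at (260,270), and the bar runs under the hood. Next I'll rise straight up and check from a distance.

```bash
python3 -m crank '[[0,0,-0.01,0,0,0,-1],[0,0,-0.02,0,0,0,-1],[0,0,-0.03,0,0,0,-1],[0,0,-0.03,0,0,0,-1],[0,0,-0.03,0,0,0,-1]]'
python3 -m crank '[[-0.02,0,-0.02,0,0,0,-1],[-0.03,0,0,0,0,0,-1],[-0.03,0,0,0,0,0,-1],[0,0,0,0,0,0,-1],[0,0,0,0,0,0,-1]]'
python3 - <<'E'
from pose import *
st();np.save("w10c.npy",get_calibration("wrist")["pose"])
cv2.imwrite("pics/w10.png",capture("wrist"));i=capture("side");cv2.imwrite("pics/side4f.png",i);cv2.imwrite("pics/side4.png",cv2.resize(i[160:280,145:305],None,fx=5,fy=5,interpolation=cv2.INTER_CUBIC));cv2.imwrite("pics/scene4.png",capture("scene"))
E
```

```text
time_s: 13.55
tool_pos: [0.508, 0.1355, 0.2007]
orientation: [0.999, 0.048, -0.005, 0.001]
wrist_force: [-0.2, 0.5, -0.3]
grip_width: 1.003
time_s: 13.97
tool_pos: [0.4276, 0.1278, 0.2339]
orientation: [0.999, 0.048, 0.001, 0.0]
wrist_force: [1.9, 0.1, -0.0]
grip_width: 1.001
t 13.97 tcp [427.6 127.8 233.9] yaw 0.0953 tilt [ 0.0029 -0.    ] F [ 1.9  0.1 -0. ] M [ 0.04 -0.03 -0.  ] w 1.001 j6 1.59
```

View pics/side4.png

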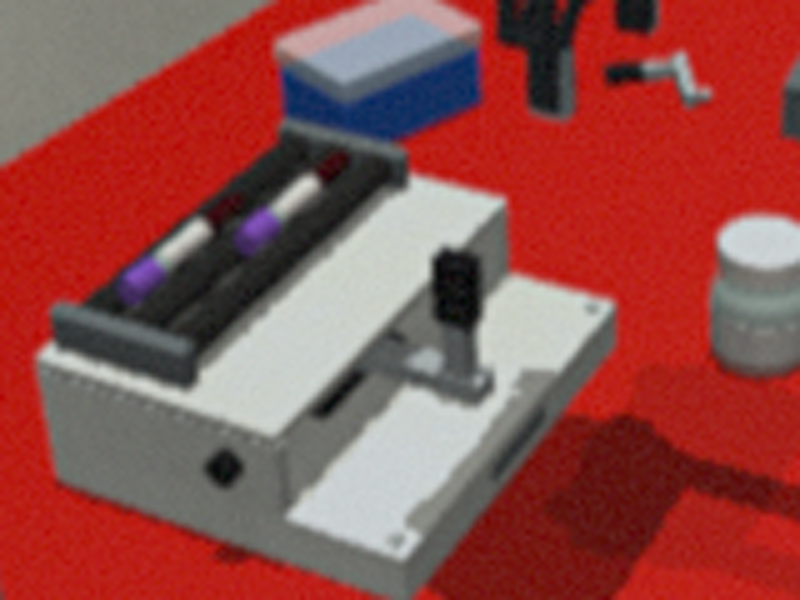

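View pics/scene4.png

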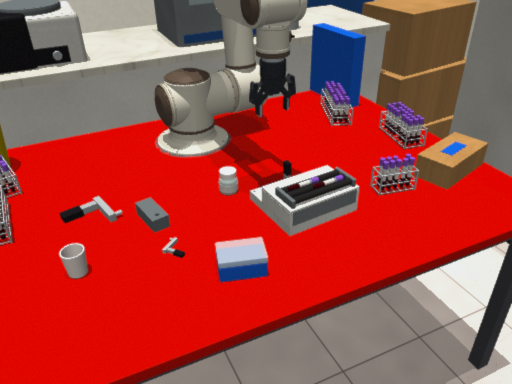

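View pics/w10.png

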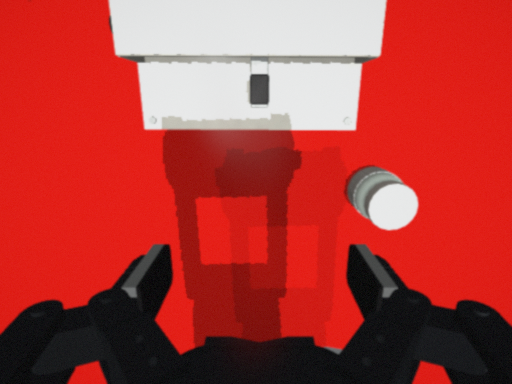

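The pin stands upright with its bar flat on the apron, its grip at side-zoom (457,290) and wrist (260,90). The jar, beaker, tip box and rack look unmoved, and the gripper is well clear.

```bash
python3 - <<'E'
from plant import sign_off
print(sign_off())
E
```

```text
the job is handed in; nothing more can be done
None
```

The lock pin is home in the mixer and I have handed the job in, at about 14 s of the 67 s allowed.

- **What I did:** I took the middle-sized pin from the parking block and carried it in low under the hood. The tip met the slot floor at about 26 mm. I slid it along +y until it dropped into the hole at about y = -10 mm, then eased it down in steps of about 0.5 mm.
- **Seating:** The tip stopped at 14.0 mm, which is the home height, and took about 10 N in a final seating press. I then relieved the load, opened the fingers and backed away.
- **Forces:** Partway along the slot the tilt and force built up. The wrist reading was about 13 N down with about 10 N sideways, roughly 17 N in all, with the pin rubbing the slot's back wall. I unloaded, straightened and went on at 4–6 N. No reading passed 30 N, but I read the force only at the end of each call, so brief peaks between readings would not show.
- **Last checks:** The final pictures show the grip upright, the bar flat on the apron and the gripper clear. By eye, the jar, beaker, tip box and tube rack had not moved. I did not measure the bar's flatness separately from the pictures.

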